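# Reset the tripped breaker on the mixing bench's sub-board

## Robot

A 6-joint arm with a two-finger parallel gripper is mounted at the origin on a cart in front of the work surface, level with it; the furniture and walls round the work are solid. World frame = base frame: x ahead of the robot, y to its left, z up, the work surface at z = 0. Lengths are in m, angles in rad, forces in N, time in s.
With the tool pointing down it reaches from about 0.4 to 0.925 m from the base axis. Payload 3.4 kg.
Tool frame: the origin (TCP) lies on the centre line of the jaws, within the pads' length; the fingertips stand 8 mm ahead of it and the grasp point (between the pads) lies 11 mm behind it (bot.nose_length is the z of the fingertips in the tool frame, in m); z points along the fingers, y is the line along which they close (so a half turn about z gives the same grasp; the last joint's range is limited). The gripper opens to 85 mm and grips with 20 to 120 N. Pads are 22 mm wide; open, the fingers measure 114 mm over their backs; the gripper's body (76 mm by 85 mm) begins 54 mm behind the grasp point. The pads swing forward as they close: fully open they stand 13 mm farther back than shut.
Start: joints at [-1.224, 0.307, 1.506, -0, 1.328, -0.073], TCP at [0.235, -0.525, 0.239] pointing down, gripper open.
Joint ranges: [-3.12, 3.12], [-1.05, 2.28], [0.14, 2.33], [-1.42, 4.57], [0.1, 2.73], [-2.68, 2.68]. Speed limits (rad/s): [2.57, 2.57, 3.14, 3.14, 3.14, 3.14].

## Interface

Orientations are given as a unit quaternion [w, x, y, z].
In Python, from station import bot, vision gives the robot as it stands.
- The arm moves only by the shell command python3 -m jog 'ROWS' [FORCE]. ROWS is JSON, one flat list of numbers, 7 for each row, row after row: the turn, a rotation vector about the world's x, y, z in degrees, then the shift along the world's x, y, z in cm, then the closure, from -1 (fully open) to 1 (shut). In form: [rx, ry, rz, tx, ty, tz, fingers, rx, ry, rz, tx, ty, tz, fingers, ...]. A call has 1 to 12 rows; each row shifts and turns the commanded pose from where the row before left it; what a row does not reach is not made up. A row lasts 1/12 s, in which the tool goes at most 41.7 mm and 7.16 degrees, less where a joint would pass 70% of its speed; a pose out of reach is approached as far as the arm can. A call with a gripper value outside its range is refused whole. The fingers move at their own pace and stop on an object; FORCE is the grip in N (left out, the last holds). Time passes only in rows, so rows that do not move let the fingers close. It gives the time, the measured TCP pose, the force, the opening and the grip force at its end, in the units of the state.
- bot.observe(): the state, without advancing time (a new reading comes with each control period).
- vision.grab_frame(name): name is "scene" or "top" or "wrist"; returns the picture (480x640x3 uint8, blue, green, red); there is no depth.
- vision.calibration(name): a dict with "intrinsics" (3x3 intrinsics, pixels), "rvec" (rotation vector, rad) and "tvec" (3), from world to camera coordinates, as OpenCV has them; the wrist camera has in their place "mount" (4x4, takes a point from camera to tool coordinates, whose origin is the TCP and whose axes are the flange's). Camera axes: x right, y down, z forward; pixel columns grow to the right and rows downward; lengths in m; the calibration is good to about 2 mm. The wrist camera is an equidistant fisheye: a pixel r from the principal point sees the ray r / f radians off the axis. A picture is of the moment at which its call begins: read the wrist's pose just before it. calibration takes no time and is no camera call.
- bot.job_done(): hands the job in; it is judged then, once.
The state is a dict: "time": time; "q": joint angles; "joint_vel": joint speeds; "joint_torque": joint torques, N m; "position": TCP position; "eef_rot": TCP orientation; "contact_force": force on the tool from outside, world axes, zero at the start; "wrist_torque": the same for the moment, N m; "finger_gap": opening from 0.0 (shut) to 1.0 (fully open); "grip_force": force on a finger pad.
Only numpy, scipy, OpenCV 4.12 (cv2) and the standard library are available. Lean on these libraries where they do the work, as an engineer would, in place of code of your own. Each camera call takes 0.05 s, during which the arm holds its last target. There are 200 camera calls.

## Task

One of the three breakers on the bench board has tripped: its lever stands about upright, halfway between on (leaning away from the robot) and off (leaning toward the robot). Reset it by pushing its lever fully off, toward the robot, until it stops, and then throw it fully on, away from the robot, until it stops, and let go. Leave the other two breakers as they are: one is on, the other is switched off on purpose.

Things in the scene. Friction and masses are not known exactly. Their poses are not given: they have to be found in the camera images.
- breaker: The tripped breaker: fixed grey block 125 (x) x 72 (y) mm, face 70 mm above its underside, on a 12 mm plate on the worktop; two identical ones beside it in a row along y, 95 mm apart, in any order. Origin: centre of underside; x points to ON (away from the robot, within 20 degrees), z up. Black lever at mid face. Behind all three (x 76 to 106) runs a trunking, top 45 mm over the underside.
- tripped_lever (a joint): Its lever, 12 mm thick (x), 18 wide (y): hinge along y, 55 mm above the breaker's origin (15 below the face), end 55 mm from the hinge; stands 40 mm over the face upright, 33 at the stops. Angle in rad: 0 fully off (leans 0.5 toward the robot), 0.5 upright, 1.0 fully on (leans 0.5 away); solid stops. Starts 0.4 to 0.6, stays where left; takes 2 to 5 N (least at its end).
- on_lever (a joint): Like lever of the neighbour that is on, same scale (starts close to 1.0, leaning away from the robot). Leave alone.
- off_lever (a joint): Like lever of the neighbour switched off on purpose, same scale (starts close to 0, leaning toward the robot). Leave alone.

How it is judged:
On the way:
1. the tripped lever is pushed fully off (within 0.15 rad of its off stop) (value of joint tripped_lever below 0.15 rad), for 0.1 s.
At the end, for the whole second after the job is handed in: After having been fully off, the tripped breaker's lever is fully on (within 0.15 rad of its on stop); the lever that was on is still on and the lever that was off is still off (each within 0.2 rad of its stop) (value of joint tripped_lever above 0.85 rad and value of joint on_lever above 0.8 rad and value of joint off_lever below 0.2 rad); the robot touches nothing.
It fails at once if the breaker that was on is moved from on (more than 0.2 rad from its stop) (value of joint on_lever below 0.8 rad).
It fails at once if the breaker that is off on purpose is moved from off (more than 0.2 rad from its stop) (value of joint off_lever above 0.2 rad).
It also fails if it takes over 40 s, if anything falls off the work surface, if the arm or the gripper's body presses on something with over 40 N, if the wrist force passes 120 N, or if a joint passes its speed limit or range.

## Working session

There is one attempt and no reset: what is moved stays moved. The work goes in short steps, Python scripts to look and compute and a shell command to move; the robot and the scene stay as the last step left them, time stands still between calls to the robot, and variables do not carry over. Pictures are saved under pics/ and viewed, at most 10 in all, crops included, and the job is handed in when it is done.

```bash
mkdir -p pics; python3 - <<'E'
from station import bot, vision
import cv2, numpy as np
for n in ("top","scene"):
    im=vision.grab_frame(n); cv2.imwrite(f"pics/{n}0.png",im)
    c=vision.calibration(n); R=cv2.Rodrigues(np.array(c["rvec"]))[0]; print(n,np.round(c["intrinsics"],1).tolist(),np.round(-R.T@np.array(c["tvec"]).ravel(),3),np.round(R,2).tolist())
s=bot.observe();print(s["time"],s["position"],s["eef_rot"],s["contact_force"],bot.nose_length)
E
```

```text
top [[441.6, 0.0, 324.6], [0.0, 441.6, 238.8], [0.0, 0.0, 1.0]] [0.414 0.037 0.927] [[0.09, -1.0, 0.0], [-0.97, -0.09, -0.22], [0.22, 0.02, -0.98]]
scene [[621.1, 0.0, 334.2], [0.0, 621.1, 233.4], [0.0, 0.0, 1.0]] [0.232 0.689 0.828] [[-0.88, -0.47, 0.01], [-0.35, 0.63, -0.69], [0.32, -0.61, -0.73]]
0.1 [ 0.23468539 -0.52427261  0.23846466] [-9.17888662e-04  9.77945140e-01  2.08859879e-01 -1.07545961e-04] [ 0.35470367  1.00669652 -0.14476653] 0.008
```

View pics/top0.png

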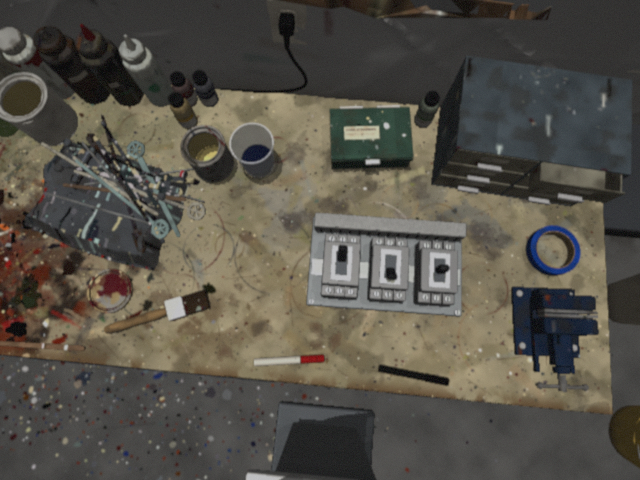

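View pics/scene0.png

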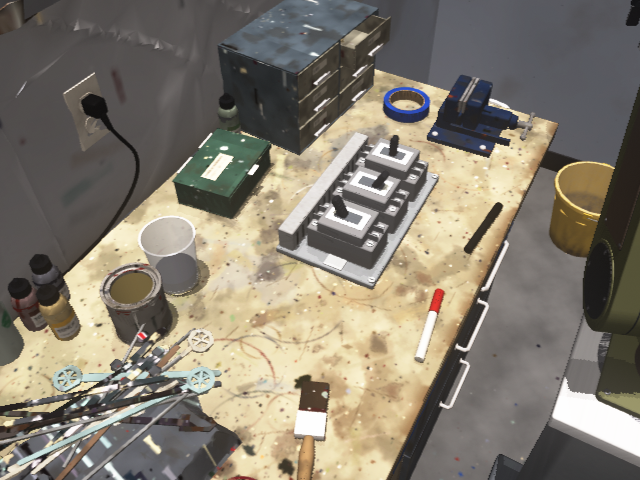

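The left lever (342,254) leans away, so it is on. The middle one (391,273) leans toward the robot, so it is off. The right one, at about (440,268), is upright, so it is the tripped breaker. Next I measure their positions on the face plane, z = 0.082.

```bash
cat > h.py <<'E'
from station import bot, vision
import cv2, numpy as np
def ray(n,px):
    c=vision.calibration(n); R=cv2.Rodrigues(np.array(c["rvec"]))[0]
    p=-R.T@np.array(c["tvec"]).ravel()
    return p, R.T@np.linalg.inv(c["intrinsics"])@np.array([*px,1.])
def onplane(n,px,z):
    p,d=ray(n,px); return p+d*(z-p[2])/d[2]
E
python3 - <<'E'
from h import *
im=cv2.imread("pics/top0.png"); g=im.min(2)
roi=g[225:310,315:465]
m=((roi>185)).astype(np.uint8)
for nm,mm in (("white",m),("black",(roi<45).astype(np.uint8))):
    k,l,st,c=cv2.connectedComponentsWithStats(mm)
    for i in range(1,k):
        if st[i,4]>25:
            ys,xs=np.where(l==i); r=cv2.minAreaRect(np.c_[xs,ys].astype(np.float32)); px=np.array(r[0])+[315,225]
            print(nm,st[i],px.round(1),np.round(r[1],1),round(r[2],1),onplane("top",px,.082).round(4))
cv2.imwrite("pics/topc.png",cv2.resize(im[205:320,300:475],None,fx=4.5,fy=4.5,interpolation=cv2.INTER_CUBIC))
E
```

```text
white [ 16  21  21  34 217] [341.  262.8] [19.3 32.7] 3.6 [0.5591 0.015  0.082 ]
white [ 65  25  21  33 193] [390.2 266.2] [18.7 32.3] 3.8 [ 0.5615 -0.0803  0.082 ]
white [115  28  20  35 226] [439.2 270. ] [18.7 33.5] 2.0 [ 0.5632 -0.1751  0.082 ]
white [ 0 35  7 14 87] [318.  266.5] [13.  6.] 90.0 [0.5477 0.0586 0.082 ]
black [  1   3 145  13 406] [387.9 234.2] [144.3   3.7] 3.9 [ 0.6246 -0.072   0.082 ]
black [ 23  21   9  16 118] [342.  253.5] [15.  8.] 90.0 [0.5776 0.0146 0.082 ]
black [54 21  3 42 53] [370.  266.5] [ 1.3 41. ] 2.1 [ 0.5572 -0.0415  0.082 ]
black [ 99  20  13  60 250] [416.8 275. ] [59.6 11.6] 83.4 [ 0.5492 -0.1325  0.082 ]
black [121  40  12   9  81] [441.5 269. ] [ 8. 11.] 90.0 [ 0.5654 -0.1795  0.082 ]
black [71 43 10 11 90] [390.5 273. ] [10.  9.] 90.0 [ 0.5483 -0.0817  0.082 ]
```

View pics/topc.png

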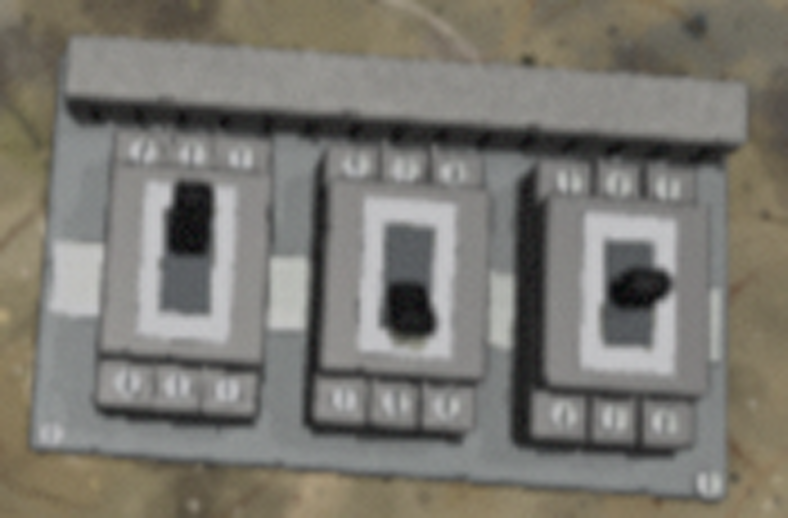

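Breaker centre is about (0.563, -0.175) and yaw about +1.2°. I'll push with shut fingers, first from the far side and then from the near side.

```bash
python3 -m jog '[0,0,-2,2.7,2.5,0,1, 0,0,-2,2.7,2.5,0,1, 0,0,-2,2.7,2.5,0,1, 0,0,-2,2.7,2.5,0,1, 0,0,-2,2.7,2.5,0,1, 0,0,-2,2.7,2.5,0,1, 0,0,-2,2.7,2.5,0,1, 0,0,-2,2.7,2.5,0,1, 0,0,-2,2.7,2.5,0,1, 0,0,-2,2.7,2.5,0,1, 0,0,-2,2.7,2.5,0,1, 0,0,-1,2.7,2.5,0,1]' 20
python3 -m jog '[0,0,0,2.7,2.5,0,1, 0,0,0,2.7,2.5,0,1, 0,0,0,0,0,0,1]'
python3 -c "
from h import *
s=bot.observe();print(s['position'],s['eef_rot'],s['contact_force'],s['finger_gap'],bot.nose_length)
cv2.imwrite('pics/w1.png',vision.grab_frame('wrist'))"
```

```text
time: 1.1
position: [0.5596, -0.2232, 0.2388]
eef_rot: [-0.0, 1.0, 0.009, -0.0]
contact_force: [-0.5, -0.9, -0.0]
finger_gap: 0.001
grip_force: 0.0
time: 1.35
position: [0.6175, -0.1698, 0.2385]
eef_rot: [-0.002, 1.0, 0.012, 0.002]
contact_force: [-0.7, -0.2, -0.7]
finger_gap: 0.002
grip_force: 0.0
[ 0.61754386 -0.16975606  0.23852122] [-0.00151494  0.99992338  0.01218721  0.00155163] [-0.68817277 -0.15567279 -0.73873272] 0.002314485053145329 0.008
```

View pics/w1.png

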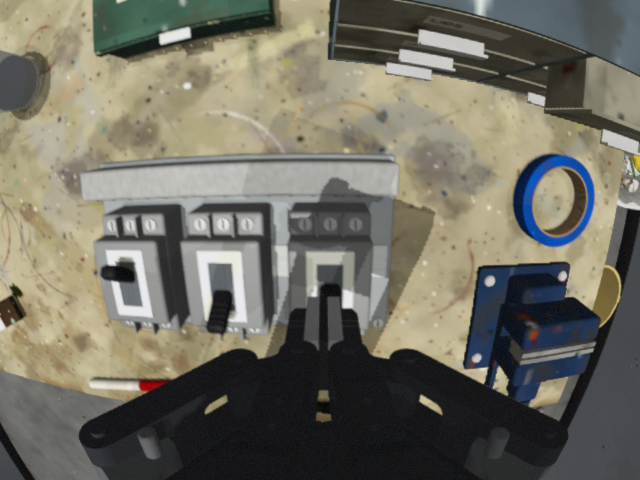

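The view is consistent: the fingers are over the far part of the right breaker, whose frame is at (328,275). Going down on the far side.

```bash
python3 -m jog '[0,0,0,0,-0.4,-3,1, 0,0,0,0,0,-3,1, 0,0,0,0,0,-3,1, 0,0,0,0,0,-2.4,1, 0,0,0,0,0,-1.2,1,0,0,0,0,0,0,1]'
python3 -m jog '[0,0,0,-1,0,0,1, 0,0,0,-1,0,0,1, 0,0,0,-1,0,0,1, 0,0,0,-0.5,0,0,1, 0,0,0,-0.5,0,0,1, 0,0,0,-0.3,0,0,1, 0,0,0,0,0,0,1]'
python3 -c "
from h import *
cv2.imwrite('pics/s2.png',cv2.resize(vision.grab_frame('scene')[80:300,260:460],None,fx=2.7,fy=2.7))"
```

```text
time: 1.9
position: [0.6089, -0.1788, 0.1092]
eef_rot: [-0.001, 1.0, 0.009, -0.004]
contact_force: [0.2, -0.2, -0.2]
finger_gap: 0.002
grip_force: 0.0
time: 2.48
position: [0.5702, -0.1793, 0.1146]
eef_rot: [0.001, 1.0, 0.01, 0.001]
contact_force: [1.6, 0.2, 1.3]
finger_gap: 0.002
grip_force: 0.8
```

View pics/s2.png

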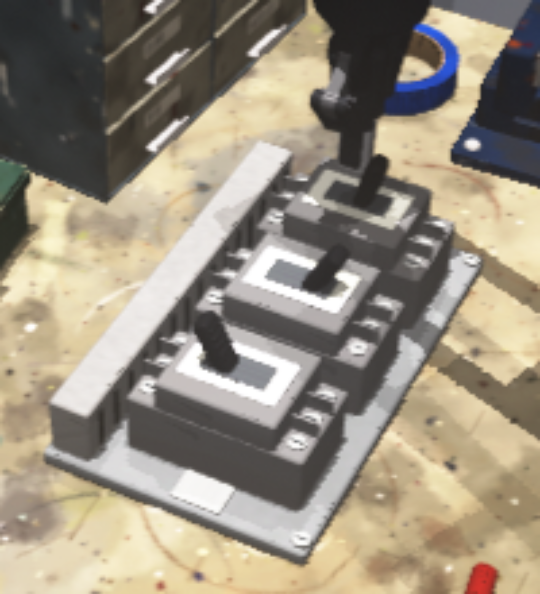

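The lever at (370,180) in the crop is being pushed toward the robot. I'll continue in small steps until the force rises.

```bash
python3 -m jog '[0,0,0,-0.3,0,0,1, 0,0,0,0,0,0,1, 0,0,0,0,0,0,1]'; python3 -m jog '[0,0,0,-0.3,0,0,1, 0,0,0,0,0,0,1,0,0,0,0,0,0,1]'
```

```text
time: 2.78
position: [0.5672, -0.1791, 0.1135]
eef_rot: [0.0, 1.0, 0.01, 0.0]
contact_force: [2.7, -0.0, 2.5]
finger_gap: 0.001
grip_force: 1.5
time: 3.03
position: [0.5635, -0.1789, 0.113]
eef_rot: [0.0, 1.0, 0.01, -0.0]
contact_force: [1.4, -0.9, 0.4]
finger_gap: 0.001
grip_force: 1.2
```

```bash
for i in 1; do python3 -m jog '[0,0,0,-0.2,0,0,1, 0,0,0,0,0,0,1,0,0,0,0,0,0,1]'; python3 -m jog '[0,0,0,-0.2,0,0,1, 0,0,0,0,0,0,1,0,0,0,0,0,0,1]'; done
python3 -c "
from h import *
cv2.imwrite('pics/s3.png',cv2.resize(vision.grab_frame('scene')[100:220,340:460],None,fx=4.5,fy=4.5))"
```

```text
time: 3.28
position: [0.5614, -0.1787, 0.113]
eef_rot: [-0.0, 1.0, 0.01, -0.0]
contact_force: [2.7, 0.2, -0.9]
finger_gap: 0.002
grip_force: 1.0
time: 3.53
position: [0.5594, -0.1786, 0.1131]
eef_rot: [-0.0, 1.0, 0.01, -0.0]
contact_force: [1.5, -0.2, -0.4]
finger_gap: -0.006
grip_force: 0.9
```

View pics/s3.png

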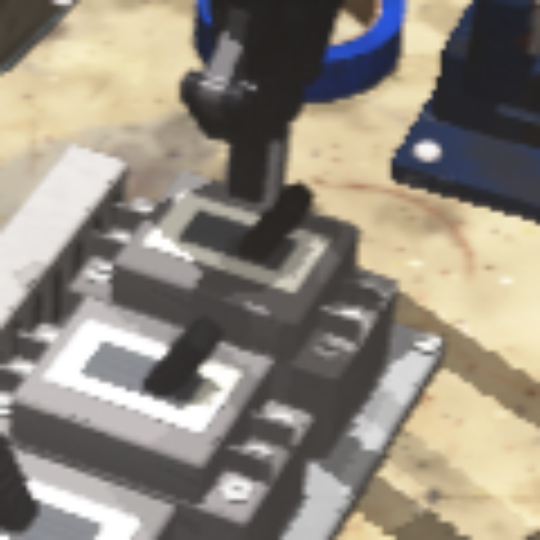

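The tripped lever now leans nearly like its off neighbour. The stop force hasn't shown yet, so I keep going.

```bash
python3 -m jog '[0,0,0,-0.2,0,0,1, 0,0,0,0,0,0,1,0,0,0,0,0,0,1]'; python3 -m jog '[0,0,0,-0.2,0,0,1, 0,0,0,0,0,0,1,0,0,0,0,0,0,1]'
```

```text
time: 3.83
position: [0.5581, -0.1787, 0.1134]
eef_rot: [-0.0, 1.0, 0.01, 0.0]
contact_force: [2.8, 0.9, -0.8]
finger_gap: 0.005
grip_force: 1.5
time: 4.08
position: [0.5578, -0.1789, 0.1139]
eef_rot: [0.0, 1.0, 0.01, 0.002]
contact_force: [7.0, 1.0, -0.5]
finger_gap: -0.0
grip_force: 2.7
```

```bash
python3 -m jog '[0,0,0,-0.2,0,0,1, 0,0,0,0,0,0,1,0,0,0,0,0,0,1]'
```

```text
time: 4.33
position: [0.5574, -0.1791, 0.1144]
eef_rot: [0.0, 1.0, 0.009, 0.004]
contact_force: [9.4, 1.1, -1.6]
finger_gap: -0.002
grip_force: 3.7
```

The stop is reached: a 2 mm command moved the tool 0.4 mm and the force is 9 N. Lifting over to the near side.

```bash
python3 -m jog '[0,0,0,1,0,0,1, 0,0,0,0.5,0,1,1, 0,0,0,0,0,3,1, 0,0,0,0,0,3,1, 0,0,0,-3,0,0,1, 0,0,0,-3,0,0,1, 0,0,0,-2,0,0,1, 0,0,0,0,0,0,1, 0,0,0,0,0,-3,1, 0,0,0,0,0,-3,1, 0,0,0,0,0,-1,1, 0,0,0,0,0,0,1]'
python3 -m jog '[0,0,0,1,0,0,1, 0,0,0,1,0,0,1, 0,0,0,1,0,0,1, 0,0,0,1,0,0,1, 0,0,0,1,0,0,1, 0,0,0,0.5,0,0,1, 0,0,0,0,0,0,1,0,0,0,0,0,0,1]'
python3 -m jog '[0,0,0,0.5,0,0,1, 0,0,0,0.5,0,0,1, 0,0,0,0.3,0,0,1, 0,0,0,0,0,0,1, 0,0,0,0,0,0,1]'
```

```text
time: 5.33
position: [0.486, -0.1776, 0.1104]
eef_rot: [-0.002, 1.0, 0.01, -0.004]
contact_force: [0.3, -0.0, -0.4]
finger_gap: -0.002
grip_force: 0.0
time: 6.0
position: [0.5453, -0.179, 0.1135]
eef_rot: [0.0, 1.0, 0.01, 0.001]
contact_force: [0.8, -0.3, 0.1]
finger_gap: -0.004
grip_force: 0.0
time: 6.42
position: [0.5571, -0.1786, 0.1131]
eef_rot: [-0.0, 1.0, 0.01, 0.0]
contact_force: [-0.7, 1.0, -0.3]
finger_gap: 0.002
grip_force: 0.6
```

```bash
python3 -m jog '[0,0,0,0.4,0,0,1, 0,0,0,0,0,0,1, 0,0,0,0,0,0,1]'; python3 -m jog '[0,0,0,0.4,0,0,1, 0,0,0,0,0,0,1, 0,0,0,0,0,0,1]'; python3 -m jog '[0,0,0,0.3,0,0,1, 0,0,0,0,0,0,1, 0,0,0,0,0,0,1]'
python3 -c "
from h import *
cv2.imwrite('pics/s4.png',cv2.resize(vision.grab_frame('scene')[100:260,300:460],None,fx=3.5,fy=3.5))"
```

```text
time: 6.67
position: [0.5608, -0.1788, 0.113]
eef_rot: [-0.0, 1.0, 0.01, -0.0]
contact_force: [-2.3, 1.0, -0.5]
finger_gap: 0.001
grip_force: 0.9
time: 6.92
position: [0.5653, -0.179, 0.1133]
eef_rot: [0.0, 1.0, 0.01, 0.0]
contact_force: [-1.0, 0.4, -0.2]
finger_gap: -0.002
grip_force: 0.9
time: 7.17
position: [0.5681, -0.1789, 0.1133]
eef_rot: [0.0, 1.0, 0.01, 0.0]
contact_force: [-2.1, -0.1, 0.4]
finger_gap: -0.006
grip_force: 1.1
```

View pics/s4.png

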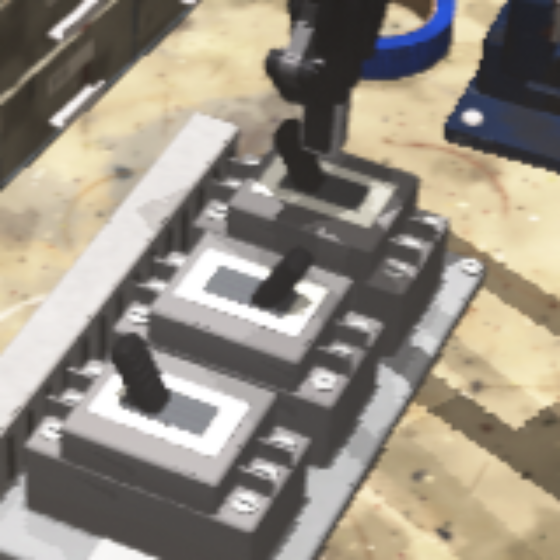

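The tripped lever (290,150) leans away, nearly like the on lever (135,370). I keep pushing until it stops.

```bash
python3 -m jog '[0,0,0,0.3,0,0,1, 0,0,0,0,0,0,1, 0,0,0,0,0,0,1]'; python3 -m jog '[0,0,0,0.3,0,0,1, 0,0,0,0,0,0,1, 0,0,0,0,0,0,1]'; python3 -m jog '[0,0,0,0.2,0,0,1, 0,0,0,0,0,0,1, 0,0,0,0,0,0,1]'
```

```text
time: 7.47
position: [0.5684, -0.1789, 0.1132]
eef_rot: [-0.0, 1.0, 0.01, -0.002]
contact_force: [-8.9, -1.2, 2.2]
finger_gap: -0.002
grip_force: 4.5
time: 7.72
position: [0.5686, -0.1788, 0.1131]
eef_rot: [-0.0, 1.0, 0.01, -0.005]
contact_force: [-13.1, -1.1, 6.7]
finger_gap: 0.001
grip_force: 8.0
time: 7.97
position: [0.5687, -0.1788, 0.1131]
eef_rot: [-0.0, 1.0, 0.01, -0.007]
contact_force: [-17.9, -2.6, 10.7]
finger_gap: -0.003
grip_force: 10.3
```

The stop is reached, as the force rises with no motion. Backing away and lifting.

```bash
python3 -m jog '[0,0,0,-1,0,0,1, 0,0,0,-1.5,0,0,1, 0,0,0,-1,0,1,1, 0,0,0,0,0,3,1, 0,0,0,-3,0,3,1, 0,0,0,-3,0,3,1, 0,0,0,0,0,0,1, 0,0,0,0,0,0,1]'
python3 -c "
from h import *
cv2.imwrite('pics/s5.png',cv2.resize(vision.grab_frame('scene')[100:260,300:460],None,fx=3.5,fy=3.5))"
```

```text
time: 8.63
position: [0.4832, -0.1796, 0.2156]
eef_rot: [0.002, 1.0, 0.009, 0.004]
contact_force: [0.1, 0.1, -0.5]
finger_gap: 0.002
grip_force: 0.0
```

View pics/s5.png

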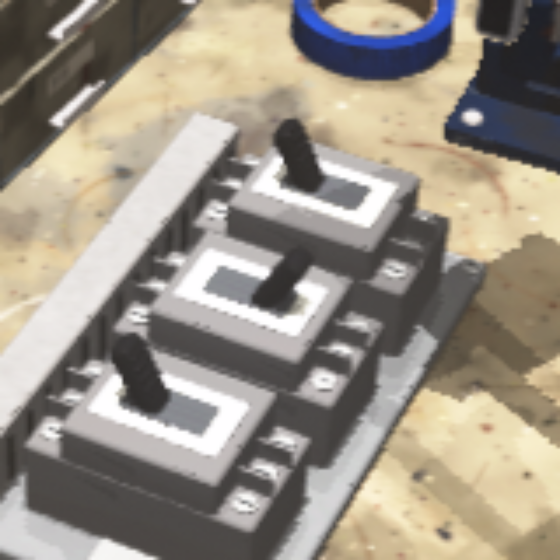

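The reset lever (300,155) leans like the on lever, the off lever is unchanged, and the robot is clear.

```bash
python3 -c "
from station import bot
print(bot.job_done())"
```

```text
the job is handed in; nothing more can be done
None
```

I pushed the tripped (right-hand) breaker fully off and then fully on, each until it hit its stop. The other two levers look unmoved in the last picture, the arm is clear of everything, and the job is handed in; no verdict came back.

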